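# Clear the carousel, drop the kickstand and hold the reader mast upright

### The job

Get the vial reader ready: first lift the tipped-over vial off the loose-running carousel and leave it in the blue tray. Then flip the red kickstand all the way down past its balance point, and after that bring the mast upright by its yellow handle and finish still holding it there, because it falls forward if let go; do not shove the reader about, and leave the tape roll and the brown bottle where they are.

Things in the scene. Friction and masses are not known exactly. Their poses are not given: they have to be found in the camera images.
- reader: Grey base of the vial reader, 4 kg, loose on rubber feet, top 20 mm over the bench. Origin on the bench; z up, x to its rear, y from mast to carousel. Carousel centre at its x 0, y +100 mm, mast hinge at x 0, y -100 mm. Footprint: x -90..90, y 5..195 mm round the carousel; x -100..25, y -180..10 mm round the mast.
- carousel_top (a point): Centre of the upper face of the carousel, a white disc 160 mm across whose floor lies 32 mm over the bench, with a lip 4 mm high and 4 mm thick round the edge. It turns freely on its bearing; nothing holds it. A PC tower 0.45 m tall stands behind it to the left (x over 0.67, y 0.1 to 0.3 from the robot): pass in front of it.
- vial: 2 ml sample vial with red cap, 12 mm across, 33 mm long, 12 g, lying on its side on the carousel its middle within 45 mm of the centre. Origin at the centre of its bottom, z along its length towards the cap.
- vial_mid (a point): Middle of the vial, on its axis, 16.5 mm from the bottom; lying, 6 mm over what it lies on.
- tray: Open blue tray, 100 (x) x 140 (y) x 30 mm, walls and floor 4 to 5 mm, loose, 0.6 kg. Origin at the centre of its underside, z up.
- mast_hinge (a point): Point on the mast's tipping hinge, 40 mm over the bench; the hinge runs along the reader's y axis.
- mast (a joint): Tipping angle of the mast (rad): 0 upright, negative leaning to the reader's front (-x), positive to the rear. Starts on its front stop, -0.35; front-heavy, 0.9 kg, so it falls forward when let go (1 to 2 N at the handle lift it). Rear stop 0.3, but with the kickstand down its foot meets the bench at 0. Aluminium bar 32 mm wide, black reader head in front.
- handle: The D-shaped handle on top of the mast; tilts with the mast. Its origin is 135 mm along the mast from the hinge.
- handle_grip (a point): Middle of the handle's round yellow grip bar, 18 mm thick and 52 mm long (steel posts at 34 mm either side), running along the reader's y axis, 180 mm from the hinge; 38 mm of clear space under it. The bar can turn between the fingers.
- kickstand (a joint): Angle of the red kickstand (rad): 0 stowed, pointing along the reader's -y and 20 degrees up from level; 2.0 fully down, 5 degrees past plumb (as seen with the mast upright). A ball weight on its short tail (40 mm) keeps it at either end; pushed past the balance point near 0.85 it falls down by itself. Under 1 N turns it. It swings in the mast's own y-z plane, behind the mast.
- kickstand_pivot (a point): Pivot of the kickstand, on the bar's axis, behind the mast: 51 mm to the rear of, 30 mm sideways (-y) from and 70 mm along the mast from the mast hinge.
- kickstand_push (a point): Point on the axis of the kickstand bar, 85 mm from the pivot; the bar is 12 mm thick and ends in a rubber foot 16 mm thick at 102 mm. Push here, square to the bar, from above.
- tape_roll: Brown tape roll, 94 x 92 x 48 mm, bystander. Origin at the centre of its underside.
- bottle_c: Brown bottle with black cap, 66 mm across, 124 mm high, bystander. Origin at the centre of its underside.

How it is judged:
By the outcome, as a careful person would: the job done as asked, in the order asked, and still so for the second after the job is handed in, while the arm keeps its last pose, push and grip.
It also fails if it takes over 64 s, if anything falls off the work surface, if the arm or the gripper's body presses on something with over 40 N, if the wrist force passes 120 N, or if a joint passes its speed limit or range.

### The arm

A 6-joint arm with a two-finger parallel gripper is mounted at the origin on a cart in front of the work surface, level with it; the furniture and walls round the work are solid. World frame = base frame: x ahead of the robot, y to its left, z up, the work surface at z = 0. Lengths are in m, angles in degrees, forces in N, time in s.
With the tool pointing down it reaches from about 0.35 to 0.875 m from the base axis. Payload 4.2 kg.
Tool frame: the origin (TCP) lies midway between the tips of the shut fingers; the grasp point (between the pads) lies 19 mm behind it (r.pinch_z is the distance from the TCP to the grasp point, in m); z points along the fingers, y is the line along which they close (so a half turn about z gives the same grasp; the last joint's range is limited). The gripper opens to 87 mm and grips with 3 to 60 N. Pads are 19 mm wide; open, the fingers measure 117 mm over their backs; the gripper's body (75 mm by 190 mm) begins 51 mm behind the grasp point.
Start: joints at [79.79, 22.042, 0.453, 0, -68.411, -14.817], TCP at [0.264, 0.566, 0.223] pointing down, gripper open.
Joint ranges: [-179.83, 179.83], [-69.29, 118.12], [-61.27, 80.66], [-181.25, 117.63], [-171.15, -9.14], [-177.46, 177.46]. Speed limits (degrees/s): [159.86, 159.86, 180, 180, 180, 180].

### API

Orientations are given as a 3x3 rotation matrix whose columns are the frame's x, y, z axes.
In Python, from station import r, imaging, models gives the robot as it stands. The module is installed in compiled form; this text tells all that it offers.
- The arm moves only by the tool apply_moves, never from a script. Its argument "moves" is a list of rows, each a list of 2 entries, a list of its own where there are three numbers: the shift along the tool's x, y, z in m, then the turn about the tool's z in degrees. A call has 1 to 5 rows; each row shifts and turns the commanded pose from where the row before left it, along the tool's axes as they then stand; what a row does not reach is not made up. A row lasts 1/12 s, in which the tool goes at most 41.7 mm and 7.16 degrees, less where a joint would pass 70% of its speed; a pose out of reach is approached as far as the arm can. A call is refused whole if a number of a shift passes 0.0417 or a number of a turn 7.16, either way. A call with a gripper value outside its range is refused whole. "hand" is the finger opening in m, from 0 to 0.087, set as the call begins (left out, the last holds). The fingers move at their own pace and stop on an object; the grip force is fixed at half the most. Time passes only in rows, so rows that do not move let the fingers close. It gives the time, the measured TCP pose, the force, the opening and the grip force at its end, in the units of the state.
- r.sense(): the state, without advancing time (a new reading comes with each control period).
- imaging.capture(name): name is "scene" or "top"; returns a dict with "frame" (384x512x3 uint8, blue, green, red), "intrinsics" (3x3 intrinsics, pixels), "eye" and "orientation" of the camera in the world. Camera axes: x right, y down, z forward; pixel columns grow to the right and rows downward; lengths in m; the calibration is good to about 2 mm. A picture is of the moment at which its call begins. There is no depth.
- r.finish_job(): hands the job in; it is judged then, once.
Trained networks look in a picture, given as the dict that the camera call returned (one of the last four; its "shot" number tells which), for a name from the list of things; names that differ only in an ending like _2 or _b are one class to them, and where a whole thing is asked for, a point or a joint stands for the part that bears it (a point fixed in the world has none). Each returns a list of dicts, best first, with "confidence" (0 to 1); they miss things now and then, are a little off and sometimes report something else, mostly with a low value. They report only what shows in the picture. A call takes as long as a camera call.
- models.cut_out(picture, target): "region" (384x512 bool, what is visible of it) and "extent" ([left, top, width, height] as shares, 0 to 1, of the picture: columns of its width, rows of its height, round what is visible of it).
- models.place_of(picture, target): "at" ([column, row] as shares, 0 to 1, of the picture: columns of its width, rows of its height: a listed point, or the origin of a listed thing).
The state is a dict: "time_s": time; "joints": joint angles; "joint_velocities": joint speeds; "effort": joint torques, N m; "tcp_pos": TCP position; "ee_rot": TCP orientation; "wrist_force": force on the tool from outside, world axes, zero at the start; "moment": the same for the moment, N m; "gripper_width": opening from 0.0 (shut) to 1.0 (fully open); "gripper_force": force on a finger pad.
Only numpy, scipy, OpenCV 4.12 (cv2) and the standard library are available. Lean on these libraries where they do the work, as an engineer would, in place of code of your own. Each camera call takes 0.05 s, during which the arm holds its last target. There are 200 camera calls.

## Working session

There is one attempt and no reset: what is moved stays moved. The work goes in short steps, Python scripts to look and compute and a tool call to move; the robot and the scene stay as the last step left them, time stands still between calls to the robot, and variables do not carry over. Pictures are saved under pics/ and viewed, at most 10 in all, crops included, and the job is handed in when it is done.

Besides the shell and the picture viewer there is one more tool, called after "Call:" as name([rows], argument=value, ...), one row to a line, values as JSON. apply_moves: Moves the arm, as the interface text tells. Its arguments: {"type":"object","properties":{"moves":{"type":"array"},"hand":{"type":"number"}},"required":["moves"]}

```bash
mkdir -p pics; cat > h.py <<'E'
import numpy as np, cv2
from station import r, imaging, models
def ray(p,at):
    K=np.array(p["intrinsics"]);R=np.array(p["orientation"])
    u=np.array([at[0]*512,at[1]*384,1.]);d=R@np.linalg.inv(K)@u
    return np.array(p["eye"]),d/np.linalg.norm(d)
def onz(p,at,z):
    e,d=ray(p,at);return e+d*(z-e[2])/d[2]
def tri(rs):
    A=sum(np.eye(3)-np.outer(d,d) for e,d in rs);b=sum((np.eye(3)-np.outer(d,d))@e for e,d in rs)
    x=np.linalg.solve(A,b);return x,[np.linalg.norm((np.eye(3)-np.outer(d,d))@(x-e)) for e,d in rs]
def proj(p,X):
    K=np.array(p["intrinsics"]);R=np.array(p["orientation"]);c=K@(R.T@(np.array(X)-np.array(p["eye"])));return c[:2]/c[2]
E
python3 - <<'E'
from h import *
np.set_printoptions(precision=4,suppress=True)
P={n:imaging.capture(n) for n in("scene","top")}
for n in P:cv2.imwrite(f"pics/{n}0.png",P[n]["frame"]);print(n,np.array(P[n]["eye"]),np.array(P[n]["orientation"]).tolist())
for t in "reader carousel_top vial vial_mid tray mast_hinge handle handle_grip kickstand_pivot kickstand_push tape_roll bottle_c".split():
    rs=[]
    for n in P:
        q=models.place_of(P[n],t)
        if q: rs.append(ray(P[n],q[0]["at"]));print(t,n,round(q[0]["confidence"],2),np.round(np.array(q[0]["at"])*[512,384],1),len(q), onz(P[n],q[0]["at"],{'carousel_top':.032,'vial_mid':.038,'vial':.038,'mast_hinge':.04}.get(t,0)))
    if len(rs)==2:print("   ",*tri(rs))
print(r.pinch_z,r.sense())
E
```

```text
scene [-0.0098  1.1054  0.8698] [[-0.8670011144314531, -0.24713363804416638, 0.43270548011513904], [-0.49830613729482504, 0.43041762776385717, -0.7526165419683813], [-0.0002472022027128839, -0.868139177008611, -0.49632077151161264]]
top [0.4708 0.0385 1.2361] [[0.01887699511868934, -0.9941746771246852, 0.10611489254255226], [-0.9995504084414714, -0.021238068757569957, -0.021164248626786505], [0.02329463542914292, -0.10566766676461237, -0.9941286155024138]]
reader scene 0.61 [232.8 302.9] 1 [0.4862 0.3424 0.    ]
carousel_top top 0.67 [235.6 204.6] 1 [0.5594 0.0636 0.032 ]
vial top 0.61 [230.2 208.8] 1 [0.5459 0.0795 0.038 ]
vial_mid top 0.64 [348.8 200.6] 3 [ 0.5782 -0.2797  0.038 ]
tray scene 0.87 [232.1 301.1] 1 [0.4917 0.3373 0.    ]
tray top 0.68 [146.8 229.6] 1 [0.4792 0.3352 0.    ]
    [0.4845 0.3374 0.0025] [np.float64(0.006022273249059705), np.float64(0.00602227324905968)]
mast_hinge top 0.96 [303.  204.4] 2 [ 0.5636 -0.1399  0.04  ]
handle scene 0.68 [298.9 179. ] 1 [ 0.6344 -0.4304  0.    ]
handle top 0.74 [311.4 219.4] 2 [ 0.5204 -0.1723  0.    ]
    [ 0.5142 -0.1445  0.1
[... 757 characters left out ...]
83 -0.0379  0.    ]
    [ 0.6305 -0.0237 -0.3589] [np.float64(0.06991397096612435), np.float64(0.06991397096612437)]
0.0187 {'time_s': 1.3, 'joints': array([ 79.7904,  22.0419,   0.4524,   0.0012, -68.4121, -14.8149]), 'joint_velocities': array([ 0.0799,  0.0306,  0.0864,  0.0364, -0.0062,  0.0449]), 'effort': array([ -0.0007, -39.0472,  18.762 ,   4.2245,   0.0154,  -0.    ]), 'tcp_pos': array([0.2644, 0.5663, 0.2225]), 'ee_rot': array([[ 0.9061, -0.423 ,  0.    ],
       [-0.423 , -0.9061, -0.    ],
       [ 0.    ,  0.    , -1.    ]]), 'wrist_force': array([-0.0271, -0.1669,  0.9589]), 'moment': array([-0.0044,  0.005 ,  0.0941]), 'gripper_force': 0.0, 'gripper_width': 0.9968791788963064}
```

View pics/scene0.png

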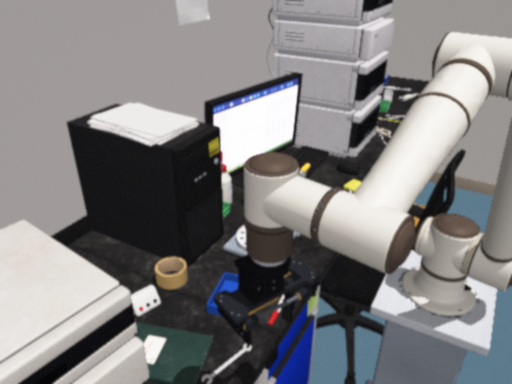

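View pics/top0.png

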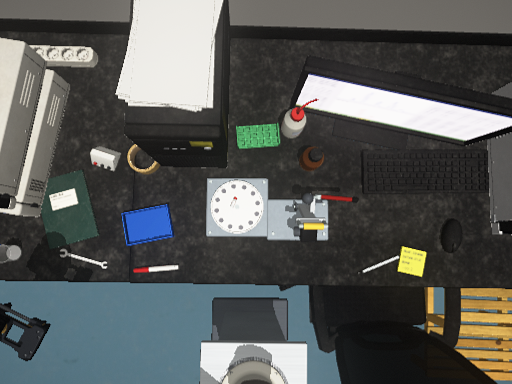

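The scene picture shows the arm hiding the carousel. The top picture shows the carousel at (237,206), the vial's red cap near (235,200), the mast at about (305,210), the yellow grip at (313,226), the red kickstand at (340,198), the tray at (147,225) and the bottle at (312,157). I'll zoom in on the reader.

```bash
python3 - <<'E'
from h import *
np.set_printoptions(precision=4,suppress=True)
acc={}
for i in range(2):
    p=imaging.capture("top")
    for t in ["vial","vial_mid","carousel_top","kickstand","bottle_c","tray","mast_hinge","reader"]:
        for q in models.place_of(p,t)[:3]: print(t,round(q["confidence"],2),np.array(q["at"])*[512,384],onz(p,q["at"],.038))
for t in ["vial","tray","kickstand","bottle_c","reader"]:
    for q in models.cut_out(p,t)[:2]:
        ys,xs=np.nonzero(q["region"]);c=cv2.minAreaRect(np.c_[xs,ys].astype(np.float32));print(t,q["confidence"],len(xs),xs.mean(),ys.mean(),c)
c=p["frame"][170:245,200:365];cv2.imwrite("pics/c1.png",cv2.resize(c,None,fx=4.8,fy=4.8,interpolation=cv2.INTER_CUBIC))
f=p["frame"].astype(int);m=(f[...,2]-f[...,1]>40);ys,xs=np.nonzero(m[180:235,208:266]);print(xs+208,ys+180)
E
```

```text
vial 0.56 [231.9872 206.5152] [0.553  0.0743 0.038 ]
vial 0.48 [151.5008 227.7888] [0.4846 0.3123 0.038 ]
vial_mid 0.58 [232.4992 200.2176] [0.572  0.0732 0.038 ]
carousel_top 0.58 [236.6976 207.2064] [0.5512 0.0601 0.038 ]Traceback (most recent call last):
  File "<stdin>", line 7, in <module>
ValueError: it knows: bottle, carousel_top, handle, handle_grip, kickstand_pivot, kickstand_push, mast_hinge, reader, tape_roll, tray, vial, vial_mid
```

```bash
python3 - <<'E'
from h import *
np.set_printoptions(precision=4,suppress=True)
p=imaging.capture("top")
for t in ["vial","vial_mid","carousel_top","tray","mast_hinge","reader","handle_grip","kickstand_pivot","kickstand_push"]:
    for q in models.place_of(p,t)[:2]: print(t,round(q["confidence"],2),np.array(q["at"])*[512,384],onz(p,q["at"],.038))
for t in ["vial","tray","bottle","reader"]:
    for q in models.cut_out(p,t)[:2]:
        ys,xs=np.nonzero(q["region"]);print(t,q["confidence"],len(xs),xs.mean(),ys.mean(),cv2.minAreaRect(np.c_[xs,ys].astype(np.float32)))
c=p["frame"][170:245,200:365];cv2.imwrite("pics/c1.png",cv2.resize(c,None,fx=4.8,fy=4.8,interpolation=cv2.INTER_CUBIC))
g=cv2.cvtColor(p["frame"][175:240,204:270],cv2.COLOR_BGR2BGRA)[...,:3];cv2.imwrite("pics/c2.png",cv2.resize(g,None,fx=9,fy=9,interpolation=cv2.INTER_CUBIC))
f=p["frame"].astype(int);m=(f[...,2]-f[...,1]>30);ys,xs=np.nonzero(m[180:235,208:266]);print(xs+208,ys+180)
E
```

```text
vial 0.56 [229.6832 208.704 ] [0.5462 0.0811 0.038 ]
vial_mid 0.6 [306.0224 201.6   ] [ 0.5725 -0.1493  0.038 ]
vial_mid 0.49 [233.3184 201.7152] [0.5675 0.0706 0.038 ]
carousel_top 0.84 [238.1824 207.7824] [0.5495 0.0556 0.038 ]
carousel_top 0.65 [148.5824 223.9104] [0.4959 0.3215 0.038 ]
tray 0.79 [150.3232 226.2144] [0.4892 0.316  0.038 ]
mast_hinge 0.61 [305.5104 204.9024] [ 0.5624 -0.1478  0.038 ]
reader 0.81 [270.7968 206.016 ] [ 0.5569 -0.0427  0.038 ]
handle_grip 0.67 [316.2112 222.7968] [ 0.509  -0.1804  0.038 ]
handle_grip 0.45 [273.2032 208.0128] [ 0.551 -0.05   0.038]
kickstand_pivot 0.7 [316.9792 194.6112] [ 0.5944 -0.1825  0.038 ]
kickstand_pivot 0.16 [271.8208 208.3968] [ 0.5497 -0.0459  0.038 ]
kickstand_push 0.85 [349.2864 197.2992] [ 0.5883 -0.2811  0.038 ]
tray 0.87 1553 146.93238892466195 224.53444945267225 ((146.78846740722656, 224.4423065185547), (32.947513580322266, 48.0484504699707), 78.69007110595703)
bottle 0.71 483 310.7784679089027 157.93167701863354 ((310.7500305175781, 158.25), (21.21320343017578, 26.16295051574707), 45.0)
reader 0.66 6480 264.9773148148148 211.17993827160493 ((280.71826171875, 209.94415283203125), (152.75367736816406, 61.62869644165039), 4.085616588592529)
[234 235 236 234 235 236 235 236] [197 197 197 198 198 198 199 199]
```

View pics/c1.png

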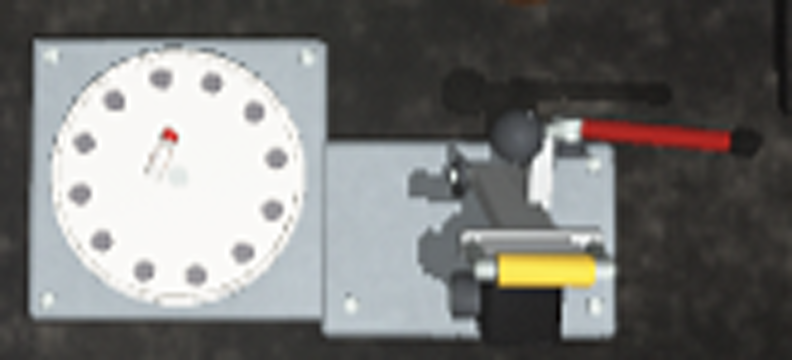

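View pics/c2.png

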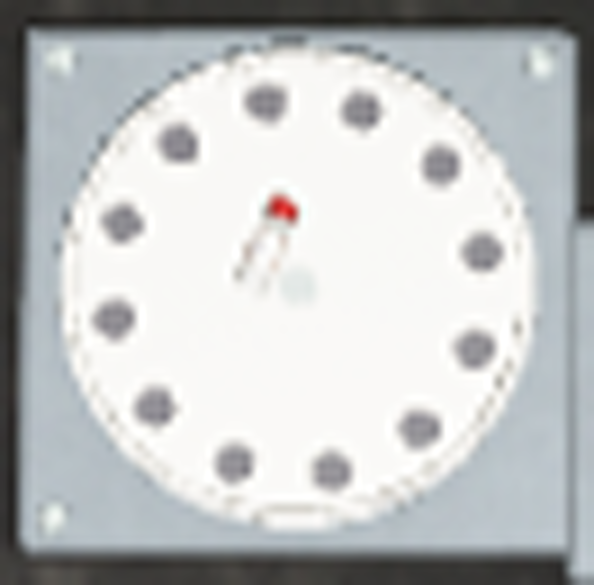

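The crop shows the vial with its cap at about (235.3,198.0) and its bottom at (231.6,206.4), so the axis is at -24° in the world and the tool is already aligned with it. The middle is near (0.567,0.070). Next I move above it.

Call:
apply_moves([
  [[0.03,0.02,0.006],0],
  [[0.03,0.02,0.006],0],
  [[0.03,0.02,0.006],0],
  [[0.03,0.02,0.006],0],
  [[0.03,0.02,0.006],0],
], hand=0.04)

```text
time_s: 2.62
tcp_pos: [0.3585, 0.4108, 0.1925]
ee_rot: [[0.906, -0.422, 0.0], [-0.422, -0.906, 0.0], [0.0, -0.0, -1.0]]
wrist_force: [1.2, 0.5, 0.4]
gripper_width: 0.703
gripper_force: 0.0
```

Call:
apply_moves([
  [[0.03,0.02,0.006],0],
  [[0.03,0.02,0.006],0],
  [[0.03,0.02,0.006],0],
  [[0.03,0.02,0.006],0],
  [[0.03,0.02,0.006],0],
])

```text
time_s: 3.03
tcp_pos: [0.4523, 0.2567, 0.1626]
ee_rot: [[0.906, -0.423, 0.001], [-0.423, -0.906, 0.0], [0.0, -0.001, -1.0]]
wrist_force: [0.7, 0.4, -0.6]
gripper_width: 0.468
gripper_force: 0.0
```

Call:
apply_moves([
  [[0.03,0.02,0.006],0],
  [[0.03,0.02,0.006],0],
  [[0.03,0.02,0.006],0],
  [[0.03,0.02,0.006],0],
  [[0.02,0.014,0.006],0],
])

```text
time_s: 3.45
tcp_pos: [0.54, 0.1114, 0.1324]
ee_rot: [[0.905, -0.424, 0.001], [-0.424, -0.905, -0.0], [0.001, -0.0, -1.0]]
wrist_force: [0.2, 0.9, -0.8]
gripper_width: 0.457
gripper_force: 0.0
```

Call:
apply_moves([
  [[0,0,0],0],
  [[0,0,0],0],
  [[0,0,0],0],
])

```text
time_s: 3.7
tcp_pos: [0.5387, 0.1139, 0.1327]
ee_rot: [[0.906, -0.423, 0.0], [-0.423, -0.906, 0.0], [0.0, -0.0, -1.0]]
wrist_force: [0.3, 0.5, -0.5]
gripper_width: 0.459
gripper_force: 0.0
```

```bash
cat > look.py <<'E'
from h import *
np.set_printoptions(precision=4,suppress=True)
def st():
    s=r.sense();print(s["time_s"],s["tcp_pos"],"F",s["wrist_force"],"w",s["gripper_width"],s["gripper_force"],"R",s["ee_rot"].round(3).tolist(),"J",s["joints"].round(1));return s
def to(X):
    s=r.sense();print("tool delta",s["ee_rot"].T@(np.array(X)-s["tcp_pos"]))
E
python3 - <<'E'
from look import *
s=st();to([.5667,.0703,.0345])
p=imaging.capture("scene");cv2.imwrite("pics/s1.png",p["frame"])
for t in ["vial_mid","handle_grip","mast_hinge","carousel_top","kickstand_push","kickstand_pivot","tray"]:
    for q in models.place_of(p,t)[:2]: print(t,round(q["confidence"],2),np.array(q["at"])*[512,384])
for X in [(.5667,.0703,.038),(.5549,.06,.032),(.502,-.145,.209),(.5636,-.14,.04)]:print(proj(p,X))
E
```

```text
3.7 [0.5387 0.1139 0.1327] F [ 0.3067  0.4918 -0.4532] w 0.4590491050294197 0.0 R [[0.906, -0.423, 0.0], [-0.423, -0.906, 0.0], [0.0, -0.0, -1.0]] J [ 28.8  19.6 -17.3  -0.  -53.   36.2]
tool delta [0.0438 0.0277 0.0982]
vial_mid 0.75 [171.008  278.7072]
vial_mid 0.52 [256.3072 234.7008]
handle_grip 0.65 [306.688  167.3088]
mast_hinge 0.82 [283.2896 205.5168]
carousel_top 0.75 [260.096 237.504]
kickstand_push 0.66 [295.4752 164.8128]
kickstand_push 0.4 [260.5056 236.3904]
kickstand_pivot 0.51 [280.8832 182.4   ]
kickstand_pivot 0.23 [260.3008 237.0048]
tray 0.9 [230.5024 302.7072]
tray 0.57 [272.896 228.288]
[255.4223 234.8027]
[260.0356 235.7579]
[303.0675 167.5708]
[284.3001 205.8517]
```

View pics/s1.png

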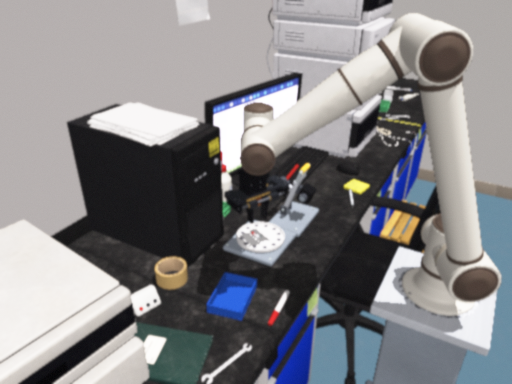

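The picture shows the gripper just in front of the carousel, and the projected vial (255,235) agrees with the network (256,235). I'll descend.

Call:
apply_moves([
  [[0.022,0.014,0.02],0],
  [[0.022,0.014,0.02],0],
  [[0,0,0.025],0],
  [[0,0,0.018],0],
  [[0,0,0.005],0],
])

```text
time_s: 4.52
tcp_pos: [0.5646, 0.0688, 0.0413]
ee_rot: [[0.906, -0.424, -0.006], [-0.424, -0.906, -0.002], [-0.005, 0.004, -1.0]]
wrist_force: [-0.1, 0.4, -0.2]
gripper_width: 0.459
gripper_force: 0.0
```

Call:
apply_moves([
  [[0,0,0],0],
  [[0,0,0],0],
])

```text
time_s: 4.68
tcp_pos: [0.5673, 0.0702, 0.0452]
ee_rot: [[0.907, -0.422, 0.001], [-0.422, -0.907, -0.0], [0.001, -0.0, -1.0]]
wrist_force: [0.2, 0.4, -0.1]
gripper_width: 0.457
gripper_force: 0.0
```

```bash
python3 - <<'E'
from look import *
s=st();to([.5667,.0703,.0345])
p=imaging.capture("scene")
for q in models.place_of(p,"vial_mid")[:2]: print(round(q["confidence"],2),np.array(q["at"])*[512,384])
g=np.hstack([cv2.resize(imaging.capture(n)["frame"][a:a+60,b:b+60],(390,390),interpolation=cv2.INTER_CUBIC) for n,a,b in(("scene",200,225),("top",175,205))])
cv2.imwrite("pics/s2.png",g)
E
```

```text
4.6833 [0.5673 0.0702 0.0452] F [ 0.1584  0.395  -0.0535] w 0.45708246142175585 0.0 R [[0.907, -0.422, 0.001], [-0.422, -0.907, -0.0], [0.001, -0.0, -1.0]] J [ 23.3  27.6 -19.6   0.  -42.7  41.7]
tool delta [-0.0006  0.0002  0.0107]
0.49 [254.4128 234.5856]
0.29 [262.2976 234.3936]
```

View pics/s2.png

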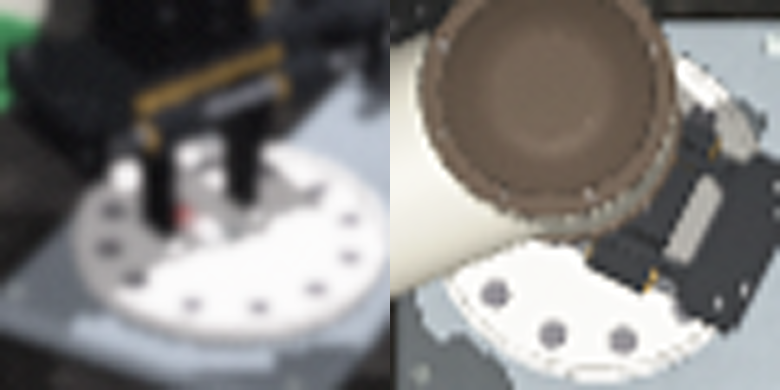

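The vial lies between the fingers, with the red cap at (185,215) in the left crop. I'll go down slowly and close.

Call:
apply_moves([
  [[0,0,0.003],0],
  [[0,0,0.003],0],
  [[0,0,0.003],0],
  [[0,0,0.0],0],
  [[0,0,0.0],0],
])

```text
time_s: 5.3
tcp_pos: [0.5664, 0.0697, 0.0352]
ee_rot: [[0.906, -0.423, -0.001], [-0.423, -0.906, -0.0], [-0.001, 0.001, -1.0]]
wrist_force: [-0.1, -0.9, 0.2]
gripper_width: 0.463
gripper_force: 0.0
```

Call:
apply_moves([
  [[0,0,0],0],
  [[0,0,0],0],
  [[0,0,0],0],
  [[0,0,0],0],
  [[0,0,0],0],
], hand=0.0)

```text
time_s: 5.72
tcp_pos: [0.5668, 0.0698, 0.0356]
ee_rot: [[0.906, -0.423, 0.0], [-0.423, -0.906, 0.0], [0.0, -0.0, -1.0]]
wrist_force: [0.1, 0.3, 0.3]
gripper_width: 0.167
gripper_force: 0.0
```

Call:
apply_moves([
  [[0,0,0],0],
  [[0,0,0],0],
  [[0,0,0],0],
])

```text
time_s: 5.97
tcp_pos: [0.5667, 0.0698, 0.0356]
ee_rot: [[0.906, -0.423, 0.0], [-0.423, -0.906, 0.0], [0.0, -0.0, -1.0]]
wrist_force: [-0.0, 0.1, 0.2]
gripper_width: 0.114
gripper_force: 30.0
```

Call:
apply_moves([
  [[0,0,-0.005],0],
  [[0,0,-0.015],0],
  [[0,0,-0.025],0],
  [[0,0,-0.025],0],
  [[0,0,-0.01],0],
])

```text
time_s: 6.38
tcp_pos: [0.5686, 0.0703, 0.1194]
ee_rot: [[0.906, -0.422, 0.006], [-0.422, -0.906, 0.001], [0.005, -0.004, -1.0]]
wrist_force: [0.1, 0.5, -0.2]
gripper_width: 0.12
gripper_force: 30.0
```

```bash
python3 - <<'E'
from look import *
s=st()
p=imaging.capture("scene")
for t in ["vial_mid","tray"]:
  for q in models.place_of(p,t)[:3]: print(round(q["confidence"],2),np.array(q["at"])*[512,384])
print(proj(p,s["tcp_pos"]+[0,0,.0025]),proj(p,[.492,.334,0]))
for q in models.cut_out(p,"tray")[:1]:
    m=cv2.moments(q["region"].astype(np.uint8));print(m["m10"]/m["m00"],m["m01"]/m["m00"],q["extent"])
g=cv2.resize(p["frame"][190:320,200:320],None,fx=4.5,fy=4.5,interpolation=cv2.INTER_CUBIC);cv2.imwrite("pics/s3.png",g)
E
```

```text
6.3833 [0.5686 0.0703 0.1194] F [ 0.1257  0.4712 -0.1753] w 0.12049356432491559 29.99989092350006 R [[0.906, -0.422, 0.006], [-0.422, -0.906, 0.001], [0.005, -0.004, -1.0]] J [ 23.3  22.3 -15.4   0.1 -52.   41.7]
0.57 [231.3216 302.4   ]
[255.0382 213.1524] [232.622  300.3344]
231.88077858880777 296.00182481751824 [0.4057, 0.7117, 0.0947, 0.1266]
```

View pics/s3.png

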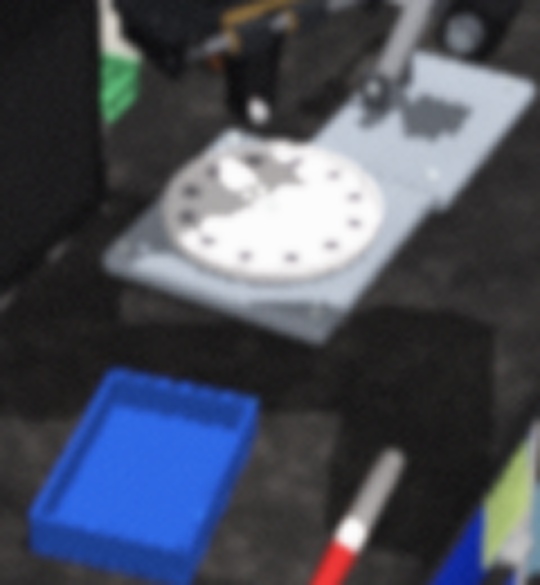

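The vial's glass end shows between the fingertips at (257,108) in the crop, so it is held. I'll carry it to the tray.

Call:
apply_moves([
  [[-0.022,-0.026,0],0],
  [[-0.022,-0.026,0],0],
  [[-0.022,-0.026,0],0],
  [[-0.022,-0.026,0],0],
  [[-0.022,-0.026,0],0],
])

```text
time_s: 7.0
tcp_pos: [0.5204, 0.2347, 0.1134]
ee_rot: [[0.906, -0.424, -0.003], [-0.424, -0.906, -0.002], [-0.002, 0.004, -1.0]]
wrist_force: [0.7, -0.0, -0.4]
gripper_width: 0.128
gripper_force: 30.0
```

Call:
apply_moves([
  [[-0.022,-0.026,0],0],
  [[-0.022,-0.026,0],0],
  [[-0.022,-0.026,0.0],0],
  [[0,0,0.02],0],
  [[0,0,0.03],0],
])

```text
time_s: 7.42
tcp_pos: [0.4955, 0.336, 0.0659]
ee_rot: [[0.908, -0.42, 0.003], [-0.42, -0.908, 0.003], [0.002, -0.004, -1.0]]
wrist_force: [-0.6, 0.3, -0.7]
gripper_width: 0.12
gripper_force: 30.0
```

Call:
apply_moves([
  [[0,0,0.02],0],
  [[0,0,0.01],0],
  [[0,0,0.005],0],
  [[0,0,0],0],
  [[0,0,0],0],
])

```text
time_s: 7.83
tcp_pos: [0.4957, 0.3328, 0.0309]
ee_rot: [[0.906, -0.423, 0.001], [-0.423, -0.906, 0.0], [0.0, -0.0, -1.0]]
wrist_force: [-0.3, 0.5, 0.7]
gripper_width: 0.117
gripper_force: 30.0
```

Call:
apply_moves([
  [[0,0,0.006],0],
  [[0,0,0.006],0],
  [[0,0,0.004],0],
  [[0,0,0.002],0],
  [[0,0,0],0],
])

```text
time_s: 8.25
tcp_pos: [0.495, 0.3324, 0.0121]
ee_rot: [[0.906, -0.423, -0.001], [-0.423, -0.906, -0.001], [-0.0, 0.001, -1.0]]
wrist_force: [-0.0, -0.4, -0.8]
gripper_width: 0.121
gripper_force: 30.0
```

Call:
apply_moves([
  [[0,0,0],0],
  [[0,0,0],0],
  [[0,0,0],0],
  [[0,0,0],0],
  [[0,0,0],0],
], hand=0.03)

```text
time_s: 8.67
tcp_pos: [0.4953, 0.3328, 0.0127]
ee_rot: [[0.906, -0.423, 0.0], [-0.423, -0.906, 0.0], [0.0, -0.0, -1.0]]
wrist_force: [0.3, -0.3, 0.1]
gripper_width: 0.331
gripper_force: 0.0
```

Call:
apply_moves([
  [[0,0,-0.01],0],
  [[0,0,-0.03],0],
  [[0,0,-0.04],0],
  [[0,0,-0.04],0],
  [[0,0,-0.04],0],
])

```text
time_s: 9.08
tcp_pos: [0.495, 0.3324, 0.1752]
ee_rot: [[0.906, -0.423, 0.0], [-0.423, -0.906, -0.0], [0.0, -0.0, -1.0]]
wrist_force: [0.5, 1.7, -0.4]
gripper_width: 0.34
gripper_force: 0.0
```

```bash
python3 - <<'E'
from look import *
s=st()
P={n:imaging.capture(n) for n in("scene","top")}
for t in ["vial_mid","handle_grip","mast_hinge","carousel_top","kickstand_push","kickstand_pivot","handle"]:
    rs=[]
    for n in P:
        q=models.place_of(P[n],t)
        if q: rs.append(ray(P[n],q[0]["at"]));print(t,n,round(q[0]["confidence"],2),np.round(np.array(q[0]["at"])*[512,384],1))
    if len(rs)==2:print("   ",*tri(rs))
g=np.hstack([cv2.resize(P[n]["frame"][a:a+80,b:b+80],(390,390),interpolation=cv2.INTER_CUBIC) for n,a,b in(("scene",255,195),("scene",140,250))])
cv2.imwrite("pics/s4.png",g)
E
```

```text
9.0833 [0.495  0.3324 0.1752] F [ 0.4589  1.6594 -0.3827] w 0.3395815623464525 0.0 R [[0.906, -0.423, 0.0], [-0.423, -0.906, -0.0], [0.0, -0.0, -1.0]] J [ 49.4  21.4  -7.7   0.  -60.9  15.5]
vial_mid scene 0.51 [232.1 297.1]
handle_grip scene 0.67 [305.8 167. ]
handle_grip top 0.69 [314.  224.2]
    [ 0.4961 -0.1443  0.213 ] [np.float64(0.0039340296421575905), np.float64(0.003934029642157691)]
mast_hinge scene 0.63 [284.6 206.5]
mast_hinge top 0.94 [303.6 204.5]
    [ 0.5635 -0.1424  0.0359] [np.float64(0.0001549740510852123), np.float64(0.00015497405108531404)]
carousel_top scene 0.87 [260.9 236.8]
carousel_top top 0.63 [237.3 207. ]
    [0.5524 0.0584 0.0276] [np.float64(4.142310542771627e-05), np.float64(4.142310542781861e-05)]
kickstand_push scene 0.55 [297.6 165.8]
kickstand_push top 0.86 [348.1 197.7]
    [ 0.5715 -0.2485  0.1551] [np.float64(0.004591412962626773), np.float64(0.004591412962626792)]
kickstand_pivot scene 0.68 [285.  181.4]
kickstand_pivot top 0.82 [317.1 194.8]
    [ 0.582  -0.1684  0.1236] [np.float64(0.0033427737150732426), np.float64(0.003342773715073354)]
handle scene 0.42 [298.2 179. ]
handle top 0.74 [308.3 219.1]
    [ 0.514  -0.1357  0.1661] [np.float64(0.0004728583238500322), np.float64(0.0004728583238499613)]
```

View pics/s4.png

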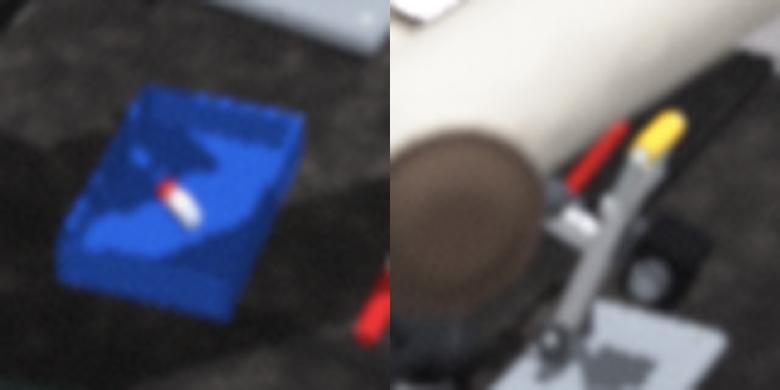

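The vial lies inside the tray at about (180,205) in the left crop; the mast and the stowed kickstand are unchanged in the right crop. Now I fit the reader pose from all points and base corners.

```bash
cat > fit.py <<'E'
from look import *
from scipy.optimize import least_squares
def mp(m,a):  # mast-frame point (rel hinge) -> reader frame
    x,y,z=m;return np.array([x*np.cos(a)+z*np.sin(a),y-.1,-x*np.sin(a)+z*np.cos(a)+.04])
def ks(k,L=.085):
    b=np.radians(20)-k;return (.051,-.03-L*np.cos(b),.07+L*np.sin(b))
def W(X,v): c,s=np.cos(v[2]),np.sin(v[2]);return np.array([v[0]+c*X[0]-s*X[1],v[1]+s*X[0]+c*X[1],X[2]])
E
python3 - <<'E'
from fit import *
A=-.35
loc=dict(carousel_top=(0,.1,.032),mast_hinge=(0,-.1,.04),handle=mp((0,0,.135),A),handle_grip=mp((0,0,.18),A),kickstand_pivot=mp((.051,-.03,.07),A),kickstand_push=mp(ks(0),A))
P={n:imaging.capture(n) for n in("scene","top")}
obs=[]
for n in P:
    for t in loc:
        q=models.place_of(P[n],t)
        if q and q[0]["confidence"]>.4: obs.append((t+n,n,np.array(loc[t]),np.array(q[0]["at"])*[512,384],1))
for X,u in [((.09,.195),(206.9,178.3)),((.09,.005),(267.7,178.75)),((-.09,.195),(206.25,236.25)),((.025,-.18),(328.1,199.2)),((-.1,-.18),(327.5,239.4))]:
    obs.append(("corner","top",np.array([*X,.02]),np.array(u),2))
f=lambda v:np.concatenate([w*(proj(P[n],W(X,v))-u) for _,n,X,u,w in obs])
s=least_squares(f,[.557,-.04,0],loss="soft_l1");v=s.x;np.save("v.npy",v);print(v,np.degrees(v[2]))
for t,n,X,u,w in obs:print(t,u,(proj(P[n],W(X,v))-u).round(1))
for t in loc:print(t,W(np.array(loc[t]),v))
for k in (0,.4,.8,1,1.2):print("push",k,W(mp(ks(k),A),v))
q=models.place_of(P["top"],"bottle")
for b in q[:2]:print("bottle",b["confidence"],onz(P["top"],b["at"],0))
st()
E
```

```text
[ 0.5553 -0.0406  0.0212] 1.2119738483122655
carousel_topscene [262.2976 236.5056] [-1.7 -0.7]
mast_hingescene [284.0064 206.8992] [ 1.9 -0.7]
handlescene [299.2128 176.9088] [0.3 1.4]
handle_gripscene [307.0976 169.6896] [-2.7 -1.4]
kickstand_pivotscene [283.5968 181.7088] [ 0.7 -0.5]
kickstand_pushscene [297.984  169.1904] [-2.  -2.6]
carousel_toptop [236.0832 206.0928] [0.9 0.6]
mast_hingetop [305.2032 203.9808] [-2.   2.5]
handletop [309.8112 217.6896] [0.8 2.7]
handle_griptop [313.9072 223.9872] [-0.5  1.8]
kickstand_pivottop [318.72   192.6912] [-0.6  3.2]
kickstand_pushtop [347.0848 201.4848] [ 1.9 -2.9]
corner [206.9 178.3] [-0.7 -0.6]
corner [267.7  178.75] [ 0.2 -0.9]
corner [206.25 236.25] [-0.7  0.4]
corner [328.1 199.2] [-0.1 -0.4]
corner [327.5 239.4] [1.4 0.3]
carousel_top [0.5532 0.0594 0.032 ]
mast_hinge [ 0.5574 -0.1406  0.04  ]
handle [ 0.5111 -0.1416  0.1668]
handle_grip [ 0.4957 -0.1419  0.2091]
kickstand_pivot [ 0.582  -0.1701  0.1232]
kickstand_push [ 0.5737 -0.2502  0.1506]
push 0 [ 0.5737 -0.2502  0.1506]
push 0.4 [ 0.5852 -0.2549  0.1192]
push 0.8 [ 0.5963 -0.2463  0.0884]
push 1 [ 0.601  -0.2373  0.0749]
push 1.2 [ 0.6051 -0.2257  0.0632]
bottle 0.55 [ 0.697 -0.168  0.   ]
10.6333 [0.4952 0.3327 0.1725] F [-0.6087  0.5952  0.4398] w 0.3476028625483903 0.0 R [[0.906, -0.423, -0.0], [-0.423, -0.906, -0.0], [0.0, 0.0, -1.0]] J [ 49.4  21.5  -7.9   0.  -60.6  15.5]
```

Call:
apply_moves([
  [[0,0,-0.009],6.4],
  [[0,0,-0.009],6.4],
  [[0,0,-0.009],6.4],
  [[0,0,-0.009],6.4],
  [[0,0,-0.009],6.4],
], hand=0.0)

```text
time_s: 11.05
tcp_pos: [0.4952, 0.3327, 0.218]
ee_rot: [[0.54, -0.842, -0.0], [-0.842, -0.54, -0.0], [0.0, 0.0, -1.0]]
wrist_force: [-0.1, -0.5, 0.5]
gripper_width: 0.06
gripper_force: 0.0
```

Call:
apply_moves([
  [[0,0,-0.009],6.4],
  [[0,0,-0.009],6.4],
  [[0,0,-0.009],6.4],
  [[0,0,-0.009],6.4],
  [[0,0,-0.009],6.4],
])

```text
time_s: 11.47
tcp_pos: [0.4952, 0.3327, 0.263]
ee_rot: [[0.011, -1.0, -0.0], [-1.0, -0.011, -0.0], [0.0, 0.0, -1.0]]
wrist_force: [0.8, -0.2, -1.2]
gripper_width: 0.003
gripper_force: 0.0
```

Call:
apply_moves([
  [[0.035,-0.004,0],0],
  [[0.035,-0.004,0],0],
  [[0.035,-0.004,0],0],
  [[0.035,-0.004,0],0],
  [[0.035,-0.004,0],0],
])

```text
time_s: 11.88
tcp_pos: [0.5181, 0.1566, 0.2627]
ee_rot: [[0.018, -1.0, 0.0], [-1.0, -0.018, 0.0], [-0.0, -0.0, -1.0]]
wrist_force: [1.0, 0.8, -0.3]
gripper_width: 0.006
gripper_force: 0.0
```

Call:
apply_moves([
  [[0.035,-0.004,0],0],
  [[0.035,-0.004,0],0],
  [[0.035,-0.004,0],0],
  [[0.035,-0.004,0],0],
  [[0.035,-0.004,0],0],
])

```text
time_s: 12.3
tcp_pos: [0.5411, -0.0182, 0.2628]
ee_rot: [[0.017, -1.0, 0.001], [-1.0, -0.017, 0.0], [-0.0, -0.001, -1.0]]
wrist_force: [-0.4, -0.0, -0.9]
gripper_width: 0.005
gripper_force: 0.0
```

Call:
apply_moves([
  [[0.035,-0.004,0],0],
  [[0.035,-0.004,0],0],
  [[0.035,-0.004,0],0],
  [[0.035,-0.004,0],0],
  [[0.035,-0.004,0],0],
])

```text
time_s: 12.72
tcp_pos: [0.5641, -0.1929, 0.2627]
ee_rot: [[0.017, -1.0, 0.0], [-1.0, -0.017, 0.0], [-0.0, -0.0, -1.0]]
wrist_force: [1.0, 0.1, 0.6]
gripper_width: 0.005
gripper_force: 0.0
```

```bash
python3 - <<'E'
from fit import *
st();to([.573,-.251,.175])
E
```

```text
12.7167 [ 0.5641 -0.1929  0.2627] F [1.0161 0.078  0.6262] w 0.004513205107782822 0.0 R [[0.017, -1.0, 0.0], [-1.0, -0.017, 0.0], [-0.0, -0.0, -1.0]] J [ -3.3  17.8  -0.   -0.  -72.1   4.3]
tool delta [ 0.0582 -0.0079  0.0877]
```

Call:
apply_moves([
  [[0.029,-0.004,0],0],
  [[0.029,-0.004,0.01],0],
  [[0,0,0.03],0],
  [[0,0,0.03],0],
  [[0,0,0.018],0],
])

```text
time_s: 13.13
tcp_pos: [0.5714, -0.2493, 0.171]
ee_rot: [[0.015, -1.0, -0.004], [-1.0, -0.015, 0.002], [-0.002, 0.004, -1.0]]
wrist_force: [-0.2, -0.6, -0.7]
gripper_width: 0.008
gripper_force: 0.0
```

Call:
apply_moves([
  [[0,0,0],0],
  [[0,0,0.004],0],
  [[0,-0.001,0.006],0],
  [[0,-0.002,0.006],0],
  [[0.001,-0.002,0.007],0],
])

```text
time_s: 13.55
tcp_pos: [0.5793, -0.2499, 0.1529]
ee_rot: [[0.018, -1.0, 0.003], [-1.0, -0.018, -0.001], [0.001, -0.003, -1.0]]
wrist_force: [0.3, 0.1, -0.4]
gripper_width: 0.002
gripper_force: 0.2
```

```bash
python3 - <<'E'
from fit import *
st();to([.587,-.252,.124])
P={n:imaging.capture(n) for n in("scene","top")}
for n in P:
  for t in ("kickstand_push","handle_grip"):
    q=models.place_of(P[n],t)
    print(n,t,[(round(b["confidence"],2),(np.array(b["at"])*[512,384]).round(1)) for b in q[:1]])
v=np.load("v.npy");print([proj(P[n],W(mp(ks(k),-.35),v)).round(1) for n in P for k in(0,.2,.4)])
g=np.hstack([cv2.resize(P[n]["frame"][a:a+80,b:b+80],(390,390),interpolation=cv2.INTER_CUBIC) for n,a,b in(("scene",140,250),("top",165,280))])
cv2.imwrite("pics/s5.png",g)
E
```

```text
13.55 [ 0.5793 -0.2499  0.1529] F [ 0.2849  0.0788 -0.4158] w 0.0021871420238410775 0.16819971468066797 R [[0.018, -1.0, 0.003], [-1.0, -0.018, -0.001], [0.001, -0.003, -1.0]] J [ -8.7  25.6  -4.4   0.  -59.8   9.7]
tool delta [ 0.0022 -0.0075  0.0289]
scene kickstand_push [(0.59, array([296.9, 168.7]))]
scene handle_grip [(0.67, array([308.5, 168.1]))]
top kickstand_push [(0.53, array([347.4, 198.7]))]
top handle_grip []
[array([296. , 166.6]), array([294.8, 169.5]), array([293.3, 172.9]), array([349. , 198.6]), array([348.9, 197.1]), array([347.7, 195.5])]
```

View pics/s5.png

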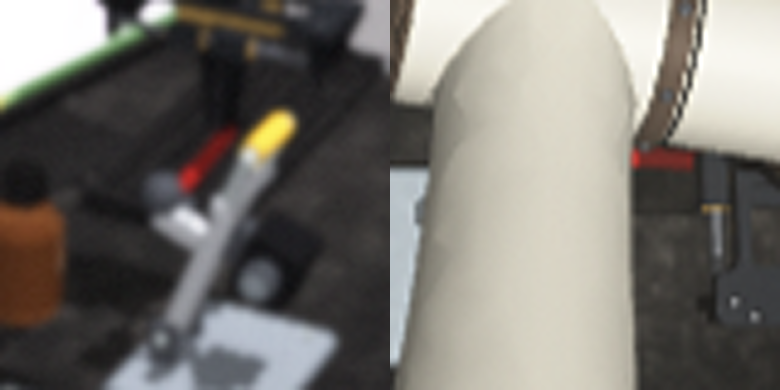

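The fingertips sit over the outer part of the red bar, near (225,130) in the left crop. I'll push it down along its arc.

Call:
apply_moves([
  [[0,-0.002,0.006],0],
  [[0,-0.002,0.006],0],
  [[0,-0.002,0.006],0],
  [[0,-0.002,0.006],0],
  [[0,-0.002,0.006],0],
])

```text
time_s: 14.27
tcp_pos: [0.5883, -0.2498, 0.1206]
ee_rot: [[0.017, -1.0, -0.0], [-1.0, -0.017, 0.0], [-0.0, 0.0, -1.0]]
wrist_force: [0.0, -0.6, -0.6]
gripper_width: 0.006
gripper_force: 0.2
```

Call:
apply_moves([
  [[-0.001,-0.002,0.006],0],
  [[-0.002,-0.002,0.006],0],
  [[-0.002,-0.002,0.006],0],
  [[-0.002,-0.002,0.006],0],
  [[-0.002,-0.002,0.006],0],
])

```text
time_s: 14.68
tcp_pos: [0.5981, -0.2402, 0.0908]
ee_rot: [[0.017, -1.0, -0.0], [-1.0, -0.017, 0.0], [-0.0, 0.0, -1.0]]
wrist_force: [-0.7, 0.9, 0.3]
gripper_width: 0.003
gripper_force: 0.0
```

```bash
cat > kk.py <<'E'
from fit import *
def kick():
    v=np.load("v.npy");p=imaging.capture("scene");f=cv2.cvtColor(p["frame"],cv2.COLOR_BGR2HSV)
    m=((f[...,0]<6)|(f[...,0]>174))&(f[...,1]>150)&(f[...,2]>70);m[:, :262]=0;m[:,330:]=0;m[:140]=0;m[240:]=0
    ys,xs=np.nonzero(m);print("red",len(xs),(xs.min(),xs.max(),ys.min(),ys.max(),xs.mean(),ys.mean()) if len(xs) else "")
    for t in("kickstand_push","handle_grip"):print(t,[(round(b["confidence"],2),(np.array(b["at"])*[512,384]).round(1)) for b in models.place_of(p,t)[:2]])
    print("model",[(k,proj(p,W(mp(ks(k,.06),-.35),v)).round(0)) for k in(0,.4,.8,1.2,1.6,2)])
    return p
E
python3 - <<'E'
from kk import *
st();to([.603,-.232,.078]);kick()
E
```

```text
14.6833 [ 0.5981 -0.2402  0.0908] F [-0.6812  0.8902  0.3415] w 0.003128389903320158 4.878967230226294e-09 R [[0.017, -1.0, -0.0], [-1.0, -0.017, 0.0], [-0.0, 0.0, -1.0]] J [ -7.5  30.3  -6.1  -0.  -53.5   8.5]
tool delta [-0.0082 -0.0051  0.0128]
red 0 
kickstand_push [(0.54, array([288.1, 184.3]))]
handle_grip [(0.46, array([305.9, 168.9]))]
model [(0, array([293., 171.])), (0.4, array([291., 175.])), (0.8, array([288., 181.])), (1.2, array([285., 186.])), (1.6, array([281., 191.])), (2, array([278., 194.]))]
```

Call:
apply_moves([
  [[-0.003,-0.001,0.005],0],
  [[-0.003,-0.001,0.005],0],
  [[-0.003,-0.001,0.005],0],
  [[-0.003,-0.001,0.005],0],
  [[0,0,0],0],
])

```text
time_s: 15.25
tcp_pos: [0.6139, -0.2387, 0.0868]
ee_rot: [[0.024, -0.999, 0.03], [-1.0, -0.025, -0.019], [0.02, -0.03, -0.999]]
wrist_force: [2.9, -24.2, 34.2]
gripper_width: 0.006
gripper_force: 17.8
```

```bash
python3 - <<'E'
from kk import *
st();kick()
E
```

```text
15.25 [ 0.6139 -0.2387  0.0868] F [  2.9088 -24.2056  34.2186] w 0.006499849389877175 17.763361930847168 R [[0.024, -0.999, 0.03], [-1.0, -0.025, -0.019], [0.02, -0.03, -0.999]] J [ -6.8  30.9  -6.3   1.1 -51.    7.5]
red 12 (np.int64(281), np.int64(283), np.int64(189), np.int64(194), np.float64(281.5833333333333), np.float64(191.66666666666666))
kickstand_push [(0.67, array([281.6, 191.5]))]
handle_grip [(0.67, array([302.9, 169.1]))]
model [(0, array([293., 171.])), (0.4, array([291., 175.])), (0.8, array([288., 181.])), (1.2, array([285., 186.])), (1.6, array([281., 191.])), (2, array([278., 194.]))]
```

Call:
apply_moves([
  [[0.005,0,-0.01],0],
  [[0.005,0,-0.01],0],
  [[0.004,0,-0.01],0],
  [[0,0,-0.01],0],
  [[0,0,0],0],
])

```text
time_s: 15.82
tcp_pos: [0.6031, -0.2425, 0.1133]
ee_rot: [[0.018, -1.0, 0.003], [-1.0, -0.018, -0.001], [0.001, -0.003, -1.0]]
wrist_force: [0.3, -0.5, -1.2]
gripper_width: 0.002
gripper_force: 0.0
```

```bash
python3 - <<'E'
from kk import *
st();p=kick()
q=imaging.capture("top")
g=np.hstack([cv2.resize(x["frame"][a:a+80,b:b+80],(390,390),interpolation=cv2.INTER_CUBIC) for x,a,b in((p,150,245),(q,165,270))])
cv2.imwrite("pics/s6.png",g)
E
```

```text
15.8167 [ 0.6031 -0.2425  0.1133] F [ 0.3146 -0.4606 -1.1665] w 0.0021976035291987436 0.0 R [[0.018, -1.0, 0.003], [-1.0, -0.018, -0.001], [0.001, -0.003, -1.0]] J [ -7.7  29.4  -4.1   0.  -56.3   8.7]
red 50 (np.int64(274), np.int64(282), np.int64(187), np.int64(201), np.float64(277.64), np.float64(194.52))
kickstand_push [(0.6, array([277. , 199.8]))]
handle_grip [(0.52, array([306.3, 168.4]))]
model [(0, array([293., 171.])), (0.4, array([291., 175.])), (0.8, array([288., 181.])), (1.2, array([285., 186.])), (1.6, array([281., 191.])), (2, array([278., 194.]))]
```

View pics/s6.png

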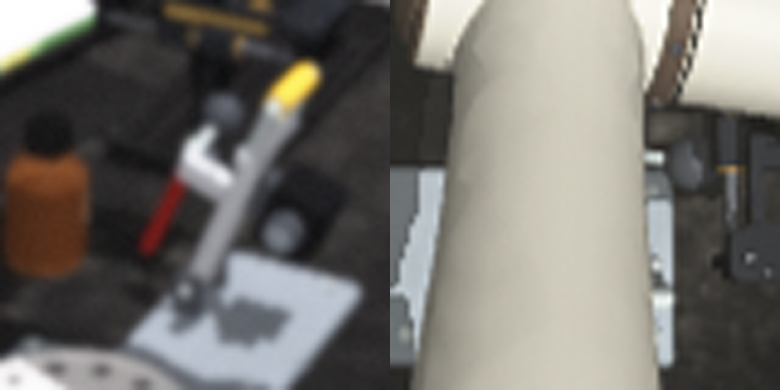

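The kickstand now hangs fully down: the red bar runs from (180,180) to (150,250) in the left crop, and its centroid matches the model for 2.0 rad. I'll retreat upward, open, and refit the reader.

Call:
apply_moves([
  [[0,0,-0.03],0],
  [[0,0,-0.03],0],
  [[0,0,-0.03],0],
  [[0,0,-0.03],0],
  [[0,0,-0.03],0],
], hand=0.06)

```text
time_s: 16.43
tcp_pos: [0.6016, -0.242, 0.2618]
ee_rot: [[0.018, -1.0, -0.002], [-1.0, -0.018, 0.001], [-0.001, 0.002, -1.0]]
wrist_force: [0.9, -0.5, 0.2]
gripper_width: 0.296
gripper_force: 0.0
```

Call:
apply_moves([
  [[0.03,0,0],0],
  [[0.03,0,0],0],
  [[0.03,0,0],0],
  [[0,0,0],0],
  [[0,0,0],0],
])

```text
time_s: 16.85
tcp_pos: [0.603, -0.3334, 0.2595]
ee_rot: [[0.015, -1.0, -0.003], [-1.0, -0.015, 0.001], [-0.001, 0.003, -1.0]]
wrist_force: [-0.8, -0.8, 0.1]
gripper_width: 0.647
gripper_force: 0.0
```

```bash
cat > refit.py <<'E'
from kk import *
def refit(A=-.35,k=2.0):
    loc=dict(carousel_top=(0,.1,.032),mast_hinge=(0,-.1,.04),handle=mp((0,0,.135),A),handle_grip=mp((0,0,.18),A),kickstand_pivot=mp((.051,-.03,.07),A),kickstand_push=mp(ks(k),A))
    v0=np.load("v.npy")
    for n in("scene","top"):
        p=imaging.capture(n)
        for t in loc:
            q=models.place_of(p,t)
            if q and q[0]["confidence"]>.3:u=np.array(q[0]["at"])*[512,384];print(n,t,round(q[0]["confidence"],2),u.round(1),"model-u",(proj(p,W(np.array(loc[t]),v0))-u).round(1))
        f=cv2.cvtColor(p["frame"],cv2.COLOR_BGR2HSV);m=(abs(f[...,0].astype(int)-26)<5)&(f[...,1]>140)&(f[...,2]>120)
        m=m.astype(np.uint8);c=proj(p,W(np.array(loc["handle_grip"]),v0)).astype(int);w=np.zeros_like(m);w[c[1]-14:c[1]+14,c[0]-16:c[0]+16]=1
        ys,xs=np.nonzero(m*w);print(n,"yellow",len(xs),xs.mean()+.5 if len(xs) else "",ys.mean()+.5 if len(xs) else "","model grip",proj(p,W(np.array(loc["handle_grip"]),v0)))
    print("grip",W(np.array(loc["handle_grip"]),v0))
E
python3 - <<'E'
from refit import *
s=st();refit()
E
```

```text
16.85 [ 0.603  -0.3334  0.2595] F [-0.7517 -0.8341  0.0511] w 0.6474817801744013 0.0 R [[0.015, -1.0, -0.003], [-1.0, -0.015, 0.001], [-0.001, 0.003, -1.0]] J [-15.5  27.5  14.3  -0.  -77.   16.4]
scene carousel_top 0.79 [258.5 237.8] model-u [ 2.1 -2. ]
scene mast_hinge 0.97 [281.1 206.5] model-u [ 4.8 -0.3]
scene handle 0.44 [298.4 180.1] model-u [ 1.1 -1.8]
scene handle_grip 0.54 [306.2 170.7] model-u [-1.8 -2.4]
scene kickstand_pivot 0.57 [282.6 179.9] model-u [1.6 1.3]
scene kickstand_push 0.7 [279.5 200.1] model-u [-3.9 -1.1]
scene yellow 52 305.4423076923077 167.44230769230768 model grip [304.3962 168.3042]
top carousel_top 0.78 [234.4 209.4] model-u [ 2.6 -2.7]
top mast_hinge 0.97 [304.1 204. ] model-u [-0.8  2.5]
top handle 0.81 [307.1 219.6] model-u [3.5 0.8]
top handle_grip 0.82 [314.8 223.9] model-u [-1.4  1.9]
top kickstand_pivot 0.73 [315.1 192.6] model-u [3.  3.3]
top kickstand_push 0.63 [309.7 188.4] model-u [1.1 0.5]
top yellow 132 313.5833333333333 226.36363636363637 model grip [313.419  225.7938]
grip [ 0.4957 -0.1419  0.2091]
```

The yellow grip centroid still matches the model within about 1 px, so the reader has not moved. I'll move over the handle and down.

Call:
apply_moves([
  [[-0.032,0.0175,0],0],
  [[-0.032,0.0175,0],0],
  [[-0.032,0.0175,0],0],
  [[-0.032,0.0175,0],0],
  [[-0.032,0.0175,0],0],
])

```text
time_s: 17.97
tcp_pos: [0.5123, -0.1729, 0.2615]
ee_rot: [[0.016, -1.0, 0.0], [-1.0, -0.016, -0.0], [0.0, -0.0, -1.0]]
wrist_force: [0.1, 1.6, 0.2]
gripper_width: 0.689
gripper_force: 0.0
```

Call:
apply_moves([
  [[-0.032,0.0175,0],0],
  [[0,0,0],0],
  [[0,0,0],0],
  [[0,0,0],0],
])

```text
time_s: 18.3
tcp_pos: [0.4957, -0.1423, 0.2621]
ee_rot: [[0.018, -1.0, 0.001], [-1.0, -0.018, -0.0], [0.0, -0.001, -1.0]]
wrist_force: [0.8, 0.1, 0.2]
gripper_width: 0.693
gripper_force: 0.0
```

```bash
python3 - <<'E'
from refit import *
s=st();to([.4957,-.142,.190]);to([.5574,-.1406,.201])
E
```

```text
18.3 [ 0.4957 -0.1423  0.2621] F [0.7812 0.1049 0.2022] w 0.6927612321992149 0.0 R [[0.018, -1.0, 0.001], [-1.0, -0.018, -0.0], [0.0, -0.001, -1.0]] J [  2.    9.7 -11.    0.  -69.3  -1. ]
tool delta [-0.0004  0.0001  0.0721]
tool delta [-0.0007 -0.0616  0.0612]
```

Call:
apply_moves([
  [[0,-0.003,0.018],0],
  [[0,0,0.022],0],
  [[0,0,0.018],0],
  [[0,0,0.01],0],
  [[0,0,0.004],0],
])

```text
time_s: 18.72
tcp_pos: [0.4978, -0.1431, 0.1874]
ee_rot: [[0.015, -1.0, -0.004], [-1.0, -0.015, 0.0], [-0.0, 0.004, -1.0]]
wrist_force: [0.0, -0.3, 0.3]
gripper_width: 0.686
gripper_force: 0.0
```

Call:
apply_moves([
  [[0,0,0],0],
  [[0,0,0],0],
  [[0,0,0],0],
  [[0,0,0],0],
  [[0,0,0],0],
], hand=0.0)

```text
time_s: 19.13
tcp_pos: [0.4988, -0.1423, 0.1904]
ee_rot: [[0.017, -1.0, 0.002], [-1.0, -0.017, -0.0], [0.0, -0.002, -1.0]]
wrist_force: [-0.3, -0.5, -0.8]
gripper_width: 0.395
gripper_force: 0.0
```

Call:
apply_moves([
  [[0,0,0],0],
  [[0,0,0],0],
  [[0,0,0],0],
  [[0,0,0],0],
  [[0,0,0],0],
])

```text
time_s: 19.55
tcp_pos: [0.4973, -0.1423, 0.1897]
ee_rot: [[0.017, -1.0, -0.002], [-1.0, -0.017, 0.0], [-0.0, 0.002, -1.0]]
wrist_force: [-4.0, 1.7, 4.3]
gripper_width: 0.193
gripper_force: 30.0
```

```bash
python3 - <<'E'
from refit import *
s=st();refit()
E
```

```text
19.55 [ 0.4973 -0.1423  0.1897] F [-4.0392  1.6739  4.2758] w 0.19264193610339805 29.974232465028763 R [[0.017, -1.0, -0.002], [-1.0, -0.017, 0.0], [-0.0, 0.002, -1.0]] J [  2.   13.2 -17.3  -0.  -59.6  -1.1]
scene carousel_top 0.73 [260.8 238. ] model-u [-0.2 -2.2]
scene mast_hinge 0.78 [287.3 206.2] model-u [-1.4  0. ]
scene handle 0.53 [300.8 180.8] model-u [-1.3 -2.5]
scene handle_grip 0.51 [306.5 171.6] model-u [-2.1 -3.3]
scene kickstand_pivot 0.74 [234.3 299.2] model-u [  50. -118.]
scene kickstand_push 0.47 [258.  234.8] model-u [ 17.6 -35.8]
scene yellow 24 303.7916666666667 168.625 model grip [304.3962 168.3042]
top carousel_top 0.87 [232.3 208.5] model-u [ 4.7 -1.8]
top mast_hinge 0.77 [305.6 207.3] model-u [-2.4 -0.8]
top yellow 0   model grip [313.419  225.7938]
grip [ 0.4957 -0.1419  0.2091]
```

Call:
apply_moves([
  [[0,-0.005,-0.0016],0],
  [[0,-0.005,-0.0015],0],
  [[0,-0.005,-0.0014],0],
  [[0,-0.005,-0.0012],0],
  [[0,0,0],0],
])

```text
time_s: 20.67
tcp_pos: [0.5181, -0.142, 0.1951]
ee_rot: [[0.017, -1.0, -0.002], [-1.0, -0.017, -0.0], [0.0, 0.002, -1.0]]
wrist_force: [-5.4, -0.1, 4.6]
gripper_width: 0.192
gripper_force: 30.1
```

Call:
apply_moves([
  [[0,-0.005,-0.0011],0],
  [[0,-0.005,-0.001],0],
  [[0,-0.005,-0.0008],0],
  [[0,-0.005,-0.0007],0],
  [[0,0,0],0],
])

```text
time_s: 21.08
tcp_pos: [0.539, -0.1417, 0.1978]
ee_rot: [[0.017, -1.0, -0.001], [-1.0, -0.017, -0.0], [0.0, 0.001, -1.0]]
wrist_force: [-1.9, -1.5, -3.4]
gripper_width: 0.193
gripper_force: 30.0
```

```bash
python3 - <<'E'
from refit import *
s=st();a=np.arctan2(s["tcp_pos"][0]-.5574,s["tcp_pos"][2]+.019-.04);print(a,np.hypot(s["tcp_pos"][0]-.5574,s["tcp_pos"][2]-.021));refit(a)
E
```

```text
21.0833 [ 0.539  -0.1417  0.1978] F [-1.9484 -1.4591 -3.4023] w 0.19254609980068277 30.00327654182911 R [[0.017, -1.0, -0.001], [-1.0, -0.017, -0.0], [0.0, 0.001, -1.0]] J [  1.9  16.6 -11.3   0.  -62.1  -1. ]
-0.10379328369555624 0.17774250929522128
scene carousel_top 0.92 [263.2 238. ] model-u [-2.6 -2.2]
scene mast_hinge 0.73 [285.6 207.5] model-u [ 0.3 -1.3]
scene handle 0.62 [256.4 202.1] model-u [ 34.7 -27.8]
scene handle_grip 0.61 [298.2 162.9] model-u [-5.3  0.1]
scene kickstand_pivot 0.5 [278.1 184. ] model-u [ 1.2 -2. ]
scene kickstand_push 0.42 [277.9 202.2] model-u [-2.2 -0.2]
scene yellow 25 292.78 163.62 model grip [292.9259 163.0315]
top kickstand_pivot 0.62 [146.  223.2] model-u [171.4 -33.8]
top yellow 0   model grip [313.7885 208.8752]
grip [ 0.5388 -0.141   0.219 ]
```

Call:
apply_moves([
  [[0,-0.004,-0.0004],0],
  [[0,-0.004,-0.0003],0],
  [[0,-0.004,-0.0002],0],
  [[0,0,0],0],
  [[0,0,0],0],
])

```text
time_s: 22.2
tcp_pos: [0.5498, -0.1415, 0.1993]
ee_rot: [[0.017, -1.0, -0.002], [-1.0, -0.017, -0.0], [-0.0, 0.002, -1.0]]
wrist_force: [-2.1, -4.8, -12.0]
gripper_width: 0.195
gripper_force: 30.0
```

Call:
apply_moves([
  [[0,-0.0015,0],0],
  [[0,-0.0015,0],0],
  [[0,0,0],0],
  [[0,0,0],0],
])

```text
time_s: 22.53
tcp_pos: [0.5528, -0.1415, 0.1996]
ee_rot: [[0.017, -1.0, -0.001], [-1.0, -0.017, -0.0], [0.0, 0.001, -1.0]]
wrist_force: [-2.6, -4.4, -11.2]
gripper_width: 0.197
gripper_force: 30.0
```

Call:
apply_moves([
  [[0,-0.001,0],0],
  [[0,0,0],0],
  [[0,0,0],0],
  [[0,0,0],0],
])

```text
time_s: 22.87
tcp_pos: [0.5536, -0.1415, 0.1995]
ee_rot: [[0.017, -1.0, -0.001], [-1.0, -0.017, -0.0], [0.0, 0.001, -1.0]]
wrist_force: [-2.4, -5.2, -10.9]
gripper_width: 0.194
gripper_force: 30.0
```

Call:
apply_moves([
  [[0.0005,-0.001,0.001],0],
  [[0,0,0.0005],0],
  [[0,0,0],0],
  [[0,0,0],0],
])

```text
time_s: 23.2
tcp_pos: [0.5561, -0.1415, 0.1997]
ee_rot: [[0.018, -1.0, 0.003], [-1.0, -0.018, -0.0], [0.0, -0.003, -1.0]]
wrist_force: [-2.4, -0.4, -1.3]
gripper_width: 0.194
gripper_force: 30.0
```

Call:
apply_moves([
  [[0,-0.001,0],0],
  [[0,0,0],0],
  [[0,0,0],0],
  [[0,0,0],0],
])

```text
time_s: 23.53
tcp_pos: [0.5573, -0.1416, 0.1995]
ee_rot: [[0.018, -1.0, 0.003], [-1.0, -0.018, -0.0], [0.0, -0.003, -1.0]]
wrist_force: [-3.3, 2.1, 2.9]
gripper_width: 0.193
gripper_force: 30.0
```

Call:
apply_moves([
  [[0,-0.001,0],0],
  [[0,0,0],0],
  [[0,0,0],0],
  [[0,0,0],0],
])

```text
time_s: 23.87
tcp_pos: [0.5584, -0.1416, 0.1994]
ee_rot: [[0.018, -1.0, 0.003], [-1.0, -0.018, -0.0], [0.0, -0.003, -1.0]]
wrist_force: [-3.2, 4.0, 5.4]
gripper_width: 0.194
gripper_force: 30.0
```

```bash
python3 - <<'E'
from refit import *
s=st();a=np.arctan2(s["tcp_pos"][0]-.5574,s["tcp_pos"][2]+.019-.04);print(a);refit(a)
E
```

```text
23.8667 [ 0.5584 -0.1416  0.1994] F [-3.1661  3.9531  5.364 ] w 0.1940694826750432 30.033896304666996 R [[0.018, -1.0, 0.003], [-1.0, -0.018, -0.0], [0.0, -0.003, -1.0]] J [  1.9  18.2  -8.8   0.  -62.8  -0.9]
0.005815234205215176
scene carousel_top 0.9 [259.9 236.3] model-u [ 0.7 -0.5]
scene mast_hinge 0.77 [285.4 205.8] model-u [0.5 0.4]
scene handle 0.57 [231.  300.3] model-u [  56.2 -127.1]
scene handle_grip 0.47 [290.1 162.5] model-u [-2.4 -0.9]
scene kickstand_pivot 0.64 [277.4 183.4] model-u [-0.1 -0.6]
scene kickstand_push 0.72 [260.1 237. ] model-u [ 15.9 -33.6]
scene yellow 24 287.625 162.0 model grip [287.7032 161.591 ]
top carousel_top 0.87 [236.1 206.8] model-u [ 0.9 -0.1]
top mast_hinge 0.95 [303.8 206.3] model-u [-0.6  0.2]
top yellow 0   model grip [313.7129 201.1948]
grip [ 0.5585 -0.1406  0.22  ]
```

Call:
apply_moves([
  [[0,-0.001,-0.0003],0],
  [[0,0,0],0],
  [[0,0,0],0],
  [[0,0,0],0],
])

```text
time_s: 24.9
tcp_pos: [0.5591, -0.1416, 0.1994]
ee_rot: [[0.017, -1.0, 0.002], [-1.0, -0.017, -0.0], [0.0, -0.002, -1.0]]
wrist_force: [-3.0, 3.0, 6.3]
gripper_width: 0.197
gripper_force: 30.0
```

Call:
apply_moves([
  [[0,-0.001,0],0],
  [[0,0,0],0],
  [[0,0,0],0],
  [[0,0,0],0],
])

```text
time_s: 25.23
tcp_pos: [0.5597, -0.1416, 0.1994]
ee_rot: [[0.017, -1.0, 0.001], [-1.0, -0.017, -0.0], [0.0, -0.001, -1.0]]
wrist_force: [-3.7, 3.9, 6.4]
gripper_width: 0.191
gripper_force: 30.0
```

Call:
apply_moves([
  [[0,-0.001,0],0],
  [[0,0,0],0],
  [[0,0,0],0],
  [[0,0,0],0],
])

```text
time_s: 25.57
tcp_pos: [0.5601, -0.1416, 0.1994]
ee_rot: [[0.017, -1.0, 0.0], [-1.0, -0.017, -0.0], [0.0, -0.0, -1.0]]
wrist_force: [-4.9, 3.6, 8.2]
gripper_width: 0.193
gripper_force: 30.0
```

Call:
apply_moves([
  [[0,-0.0015,-0.0005],0],
  [[0,0,0],0],
  [[0,0,0],0],
  [[0,0,0],0],
])

```text
time_s: 25.9
tcp_pos: [0.5606, -0.1416, 0.1995]
ee_rot: [[0.017, -1.0, -0.003], [-1.0, -0.017, 0.0], [-0.0, 0.003, -1.0]]
wrist_force: [-6.3, 4.1, 7.3]
gripper_width: 0.195
gripper_force: 30.0
```

```bash
python3 - <<'E'
from refit import *
s=st();a=np.arctan2(s["tcp_pos"][0]-.5574,s["tcp_pos"][2]+.019-.04);print(a);refit(a)
E
```

```text
25.9 [ 0.5606 -0.1416  0.1995] F [-6.3284  4.1001  7.2989] w 0.1948799615055266 30.034314952790737 R [[0.017, -1.0, -0.003], [-1.0, -0.017, 0.0], [-0.0, 0.003, -1.0]] J [  1.9  18.6  -8.2  -0.  -63.4  -0.9]
0.017975233611271003
scene carousel_top 0.61 [263.2 239.5] model-u [-2.6 -3.7]
scene mast_hinge 0.95 [285.  202.7] model-u [0.9 3.5]
scene handle 0.46 [287.6 170.4] model-u [-0.8  2.7]
scene handle_grip 0.6 [290.  163.8] model-u [-2.9 -2.3]
scene kickstand_pivot 0.41 [279.8 183.9] model-u [-2.7 -1. ]
scene kickstand_push 0.59 [277.5 205.2] model-u [-1.5 -1.6]
scene yellow 24 286.75 162.16666666666666 model grip [287.1246 161.4668]
top carousel_top 0.68 [235.9 208.4] model-u [ 1.1 -1.7]
top mast_hinge 0.68 [145.2 231.9] model-u [158.  -25.4]
top yellow 0   model grip [313.6953 200.3468]
grip [ 0.5607 -0.1405  0.22  ]
```

The last 1.5 mm gave only 0.5 mm of travel while the force rose, so the foot is on the bench and the mast is upright. I'll confirm the vial and hand in.

```bash
python3 - <<'E'
from kk import *
p=imaging.capture("scene")
f=p["frame"][270:320,205:262].astype(int);m=(f[...,2]>120)&(f[...,2]-f[...,0]>-20);ys,xs=np.nonzero(m);print("vial px",len(xs),xs.mean()+205,ys.mean()+270)
kick();st()
print(r.finish_job())
E
```

```text
vial px 21 230.23809523809524 294.9047619047619
red 51 (np.int64(275), np.int64(278), np.int64(190), np.int64(206), np.float64(276.2156862745098), np.float64(197.35294117647058))
kickstand_push [(0.68, array([277.9, 204.3])), (0.35, array([231.2, 299.7]))]
handle_grip [(0.62, array([287.9, 162.6]))]
model [(0, array([293., 171.])), (0.4, array([291., 175.])), (0.8, array([288., 181.])), (1.2, array([285., 186.])), (1.6, array([281., 191.])), (2, array([278., 194.]))]
26.8 [ 0.5606 -0.1416  0.1994] F [-6.0799  3.2477  6.618 ] w 0.19628983044423398 30.03442246466875 R [[0.017, -1.0, -0.003], [-1.0, -0.017, 0.0], [-0.0, 0.003, -1.0]] J [  1.9  18.6  -8.2  -0.  -63.4  -0.9]
the job is handed in; nothing more can be done
None
```

I handed the job in at 26.8 s: the vial is in the blue tray, the kickstand is fully down, and the gripper is holding the mast upright against its foot; while I pushed the kickstand the wrist force briefly read about 42 N (cause not found), so I backed off, and the reader hadn't visibly moved.

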